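# Hang up the rinsing basket, then tip the cap tote to its pouring corner and hold it

### The job

Lift the small metal rinsing basket out of the grey tote and hang it by its handle on the hook of the stand. Then pick up the tote by its arched handle, clear of the bench, tip it about 30 degrees so that all four loose screw caps slide together into the corner with the pouring lip, and finish while holding it still and tilted in the air like that. Do not spill the caps or disturb the beaker, the white bottle or the timer.

Things in the scene. Friction and masses are not known exactly. Their poses are not given: they have to be found in the camera images.
- tote: Grey open plastic tote, 200 (its x) x 150 (y) x 50 mm, loose, 0.3 kg. Origin: centre of its underside, z up. Floor and walls 5 mm thick (inside 190 x 140). At the +x +y corner the walls are only 32 mm high for about 42 mm each way and a pouring lip sticks out about 10 mm. A fixed arch handle of 9 mm steel rod crosses it along y at x = 0, rod centre 92 mm above the underside.
- tote_grip (a point): Centre of the black grip block on the tote's arch handle, 92 mm above the tote's underside: 16 mm thick (tote x), 48 mm long (tote y), 26 mm high (top at 105 mm). Grasp it from above across its 16 mm; below it there is free room down into the tote. Axes as the tote's.
- spout_corner (a point): Inner floor corner of the tote under the pouring lip, at tote x = +95, y = +70, z = +5 mm: where the caps are to gather. Axes as the tote's.
- spout_underside (a point): Outer bottom corner of the tote under the pouring lip (tote x = +100, y = +75, z = 0 mm); the lowest point of the tote when it is tipped rightly.
- basket: Round metal rinsing basket, loose, 0.12 kg, standing on the floor of the tote's +x half. Origin: centre of its underside, z up, x points through its handle's window. Cup 48 mm across, 40 mm high. A fixed handle of 7 mm rod in its y-z plane (legs at y = +-26 mm) carries a cross bar at 112 mm; window between rim and bar 68 mm high, 45 mm wide (narrower in the top 8 mm).
- basket_grip (a point): Centre of the square black grip post on top of the basket's handle, 133 mm above the basket's underside; the post is 16 x 16 mm and 38 mm high (114 to 152 mm). Grasp it from above across x or y. Axes as the basket's.
- basket_bar (a point): Middle of the basket handle's cross bar (7 mm rod along basket y), 112 mm above its underside; the hook goes under this bar. Axes as the basket's.
- hook: Fixed steel hook stand. Foot 100 mm across, 12 mm high; post 16 mm thick, 200 mm tall; origin on the bench under the post, z up. One hook arm of 8 mm rod points along its own -x at 180 mm height (rod centre) for 78 mm from the post axis, then turns up to a tip at x = -94 mm, whose top is 206 mm high.
- hook_seat (a point): Point on top of the hook arm at hook x = -55 mm, 184 mm high, axes as the hook stand's: the basket's bar hangs here, at right angles to the arm. To get there the bar has to pass over the tip from the open end, with the cup below the arm.
- cap_1_centre (a point): Centre of a loose white plastic screw cap, 20 mm across and 12 mm high, 12 g, lying in the -x half of the tote. It slides once the floor is tilted about 10 degrees, and along a wall towards the corner from about 18 degrees of tilt straight towards it.
- cap_2_centre (a point): Centre of a loose white plastic screw cap, 20 mm across and 12 mm high, 12 g, lying in the -x half of the tote. It slides once the floor is tilted about 10 degrees, and along a wall towards the corner from about 18 degrees of tilt straight towards it.
- cap_3_centre (a point): Centre of a loose white plastic screw cap, 20 mm across and 12 mm high, 12 g, lying in the -x half of the tote. It slides once the floor is tilted about 10 degrees, and along a wall towards the corner from about 18 degrees of tilt straight towards it.
- cap_4_centre (a point): Centre of a loose white plastic screw cap, 20 mm across and 12 mm high, 12 g, lying in the -x half of the tote. It slides once the floor is tilted about 10 degrees, and along a wall towards the corner from about 18 degrees of tilt straight towards it.
- beaker: Bystander: 100 ml glass beaker, 55 mm across, 68 mm high, loose, behind the tote. Origin at the centre of its underside.
- reagent_white: Bystander: white bottle with black screw cap, 48 mm across, 92 mm high, loose, behind the tote. Origin at the centre of its underside.
- timer: Bystander: flat bench timer, 62 x 62 x 15 mm, loose, on the bench towards the robot. Origin at the centre of its underside.

How it is judged:
By the outcome, as a careful person would: the job done as asked, in the order asked, and still so for the second after the job is handed in, while the arm keeps its last pose, push and grip.
It also fails if it takes over 51 s, if anything falls off the work surface, if the arm or the gripper's body presses on something with over 40 N, if the wrist force passes 120 N, or if a joint passes its speed limit or range.

### The arm

A 6-joint arm with a two-finger parallel gripper is mounted at the origin on a cart in front of the work surface, level with it; the furniture and walls round the work are solid. World frame = base frame: x ahead of the robot, y to its left, z up, the work surface at z = 0. Lengths are in mm, angles in rad, forces in N, time in s.
With the tool pointing down it reaches from about 275 to 875 mm from the base axis. Payload 12.5 kg.
Tool frame: the origin (TCP) lies between the finger pads; the fingertips stand 14 mm ahead of it and the grasp point (between the pads) lies 5 mm behind it; z points along the fingers, y is the line along which they close (so a half turn about z gives the same grasp; the last joint's range is limited). The gripper opens to 85 mm and grips with 20 to 120 N. Pads are 22 mm wide; open, the fingers measure 114 mm over their backs; the gripper's body (76 mm by 85 mm) begins 54 mm behind the grasp point. The pads swing forward as they close: fully open they stand 13 mm farther back than shut.
Start: joints at [-1.194, 0.351, 1.652, -0, 1.139, -0.085], TCP at [245.074, -492.365, 245.29] pointing down, gripper open.
Joint ranges: [-2.75, 2.75], [-0.79, 2.1], [0.01, 2.65], [-1.57, 4.71], [0.07, 3.14], [-2.87, 2.87]. Speed limits (rad/s): [2.22, 2.22, 2.79, 3.14, 3.14, 3.14].

### API

Orientations are given as a unit quaternion [x, y, z, w].
In Python, from rig import bot gives the robot as it stands. The module is installed in compiled form; this text tells all that it offers.
- The arm moves only by the shell command python3 -m jog 'ROWS'. ROWS is JSON, a list of rows, each an object with "travel": the shift along the world's x, y, z in m, a list of three; "angular": the turn, a rotation vector about the world's x, y, z in units of 8 degrees (1.0 is 8 degrees), a list of three; "gripper": the opening, from 0 (shut) to 1 (fully open). A call has 1 to 20 rows; each row shifts and turns the commanded pose from where the row before left it; what a row does not reach is not made up. A row lasts 1/10 s, in which the tool goes at most 50 mm and 8.59 degrees, less where a joint would pass 70% of its speed; a pose out of reach is approached as far as the arm can. A call is refused whole if a number of a shift passes 0.05 or a number of a turn 1, either way. A call with a gripper value outside its range is refused whole. The fingers move at their own pace and stop on an object; the grip force is fixed at half the most. Time passes only in rows, so rows that do not move let the fingers close. It gives the time, the measured TCP pose, the force, the opening and the grip force at its end, in the units of the state.
- bot.sense(): the state, without advancing time (a new reading comes with each control period).
- bot.snapshot(name): name is "scene" or "top" or "wrist"; returns a dict with "img" (384x512x3 uint8, red, green, blue), "z_map" (384x512 float32, mm along the optical axis (not along the pixel's ray), 0 where there is no reading), "fx", "fy", "cx", "cy" (pixels), "k1" (the pictures are not rectified: a ray, as slopes to the right and down, at radius r is drawn at 1 + k1 r^2 times it, then the intrinsics apply), "rvec" (rotation vector, rad) and "tvec" (3), from world to camera coordinates, as OpenCV has them. Camera axes: x right, y down, z forward; pixel columns grow to the right and rows downward; lengths in mm; the calibration is good to about 2 mm. A picture is of the moment at which its call begins.
- bot.sign_off(): hands the job in; it is judged then, once.
The state is a dict: "time_s": time; "joint_positions": joint angles; "qvel": joint speeds; "effort": joint torques, N m; "tcp_pos": TCP position; "tcp_rot": TCP orientation; "wrist_force": force on the tool from outside, world axes, zero at the start; "moment": the same for the moment, N m; "grip_width": finger opening in mm; "grip_force": force on a finger pad.
Only numpy, scipy, OpenCV 4.12 (cv2) and the standard library are available. Lean on these libraries where they do the work, as an engineer would, in place of code of your own. Each camera call takes 0.05 s, during which the arm holds its last target. There are 200 camera calls.

## Working session

There is one attempt and no reset: what is moved stays moved. The work goes in short steps, Python scripts to look and compute and a shell command to move; the robot and the scene stay as the last step left them, time stands still between calls to the robot, and variables do not carry over. Pictures are saved under pics/ and viewed, at most 10 in all, crops included, and the job is handed in when it is done.

```bash
mkdir -p pics
cat > h.py <<'E'
import numpy as np, cv2, pickle
from rig import bot
from scipy.spatial.transform import Rotation as R
def snap(name,tag):
    s=bot.snapshot(name); pickle.dump(s,open(f'pics/{tag}.pkl','wb'))
    cv2.imwrite(f'pics/{tag}.png',cv2.cvtColor(s['img'],cv2.COLOR_RGB2BGR)); return s
def load(tag): return pickle.load(open(f'pics/{tag}.pkl','rb'))
def rays(s,uv):
    K=np.array([[s['fx'],0,s['cx']],[0,s['fy'],s['cy']],[0,0,1.]])
    p=cv2.undistortPoints(np.array(uv,float).reshape(-1,1,2),K,np.array([s['k1'],0,0,0,0.])).reshape(-1,2)
    return np.c_[p,np.ones(len(p))]
def cam(s):
    M=cv2.Rodrigues(np.array(s['rvec'],float))[0]; t=np.array(s['tvec'],float).ravel(); return M,t
def at_z(s,uv,z):
    M,t=cam(s); d=rays(s,uv)@M; c=-M.T@t
    return c+d*((z-c[2])/d[:,2])[:,None]
def cloud(s):
    h,w=s['z_map'].shape; v,u=np.mgrid[:h,:w]
    r=rays(s,np.c_[u.ravel(),v.ravel()]); M,t=cam(s)
    z=s['z_map'].ravel()[:,None]; P=(r*z-t)@M; P[z[:,0]<=0]=np.nan
    return P.reshape(h,w,3)
def proj(s,P):
    K=np.array([[s['fx'],0,s['cx']],[0,s['fy'],s['cy']],[0,0,1.]])
    return cv2.projectPoints(np.array(P,float).reshape(-1,1,3),np.array(s['rvec'],float),np.array(s['tvec'],float),K,np.array([s['k1'],0,0,0,0.]))[0].reshape(-1,2)
E
python3 - <<'E'
from h import *
a=snap('top','top0');b=snap('scene','sc0')
for s in(a,b):
    M,t=cam(s);print(-M.T@t,s['fx'],s['k1'],M[2])
for n in('top0','sc0'):
    i=cv2.imread(f'pics/{n}.png');cv2.imwrite(f'pics/{n}b.png',cv2.resize(i,(800,600),interpolation=cv2.INTER_CUBIC))
E
```

```text
[ 380.9906208   196.46622175 1159.10604247] 463.94381649508125 -0.10159553829395973 [ 0.16591134  0.01238116 -0.98606295]
[140.33363201 632.07742814 778.76303758] 351.8788057379217 0.009174820207757495 [ 0.46662002 -0.50665082 -0.72496255]
```

View pics/top0b.png

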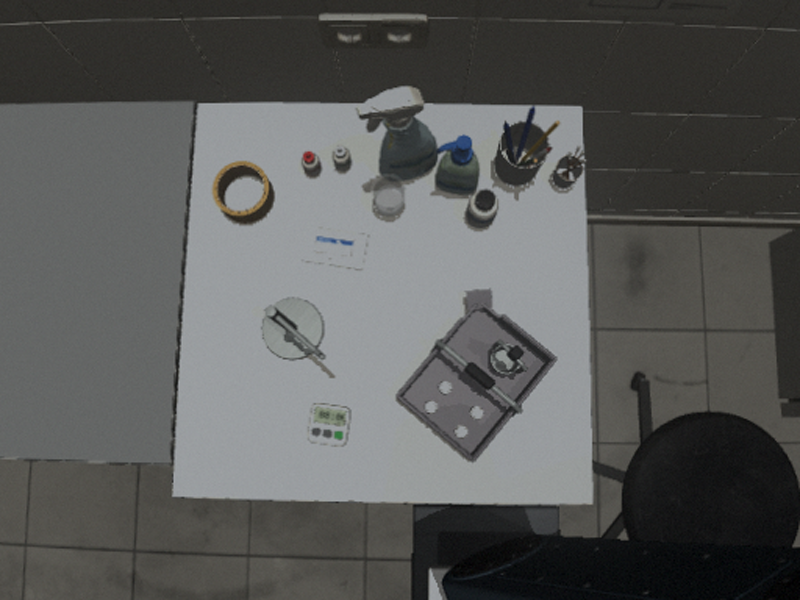

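View pics/sc0b.png

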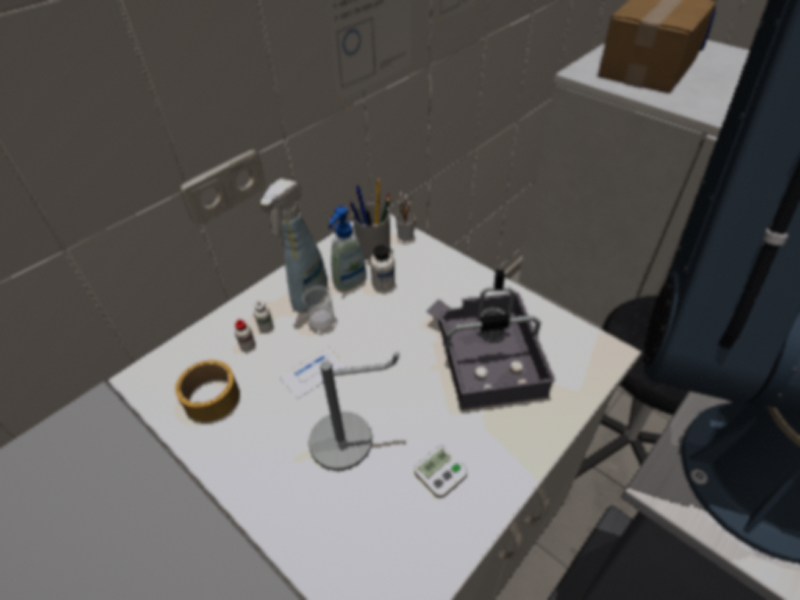

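Top view (800x600): the tote's spout corner is at (483,310), its other corners at (556,358), (473,460) and (398,396). The black grip is at (480,376), the basket post at about (515,352), the hook post top at (270,312) and the hook tip at (325,355). The scene view agrees.

Run:
```python
from h import *
s=load('top0'); f=1/1.5625
P=cloud(s)
def at(l,z): 
    return at_z(s,np.array(l)*f,z).round(1)
c=at([(483,310),(556,358),(473,460),(398,396)],50);print('tote rim corners',c.tolist())
print('spout z32',at([(483,310)],32))
print('grip',at([(480,376)],105)); print('post',at([(515,352)],152)); print('hook',at([(270,312)],200),at([(325,355)],206))
print('handle ends',at([(440,345),(519,408)],80))
print('bench z',np.nanmedian(P[150:170,170:200,2]), 'timer',at([(329,424)],15),'bottle',at([(484,200)],92),'beaker',at([(389,190)],68))
def reg(P,cx,cy,r,z0,z1):
    m=(np.hypot(P[...,0]-cx,P[...,1]-cy)<r)&(P[...,2]>z0)&(P[...,2]<z1); return P[m]
for nm in('top0','sc0'):
    P=cloud(load(nm))
    g=at([(480,376)],105)[0]; q=reg(P,g[0],g[1],35,100,112);print(nm,'gripTop',len(q),q.mean(0) if len(q) else '')
    if len(q)>4: 
        m=cv2.minAreaRect(q[:,:2].astype(np.float32));print(m)
    b=at([(515,352)],152)[0]; q=reg(P,b[0],b[1],30,144,160);print('post',len(q),q.mean(0) if len(q) else '', cv2.minAreaRect(q[:,:2].astype(np.float32)) if len(q) else '')
    q=reg(P,b[0],b[1],45,105,122);print('bar',len(q),q.round().tolist()[::3])
    h=at([(270,312)],200)[0]; q=reg(P,h[0],h[1],25,190,210);print('hooktop',len(q),q.mean(0) if len(q) else '')
    q=reg(P,h[0],h[1],110,170,192);q=q[np.hypot(*(q[:,:2]-h[:2]).T)>15];print('arm',len(q))
    if len(q): print(cv2.fitLine(q[:,:2].astype(np.float32),2,0,.01,.01).ravel(),q.min(0),q.max(0))
    q=reg(P,h[0],h[1],120,195,215);q=q[np.hypot(*(q[:,:2]-h[:2]).T)>60];print('tip',len(q),q.mean(0) if len(q) else '')
    q=P[(P[...,2]>40)&(P[...,2]<56)&(np.hypot(P[...,0]-g[0],P[...,1]-g[1])<150)]
    m=cv2.minAreaRect(q[:,:2].astype(np.float32));print('rim',len(q),m,cv2.boxPoints(m).round().tolist())
i=cv2.imread('pics/top0.png');cv2.imwrite('pics/c1.png',cv2.resize(i[185:305,240:370],None,fx=6,fy=6*.83,interpolation=cv2.INTER_CUBIC)[:600])
```

```text
tote rim corners [[545.5, 81.5, 50.0], [472.4, -30.6, 50.0], [317.5, 96.9, 50.0], [411.8, 211.0, 50.0]]
spout z32 [[548.1  79.6  32. ]]
grip [[440.6  91.8 105. ]]
post [[471.8  47.6 152. ]]
hook [[516.8 382.6 200. ]] [[459.7 306.  206. ]]
handle ends [[487.4 149.   80. ]
 [395.4  31.7  80. ]]
bench z -1.0148948625544225 timer [[367.5 318.5  15. ]] bottle [[709.3  83.3  92. ]] beaker [[731.1 229.6  68. ]]
top0 gripTop 143 [442.08003146  92.67314858 103.79532501]
((442.0611572265625, 92.26194763183594), (48.317928314208984, 15.838297843933105), 50.839439392089844)
post 58 [471.70480425  47.21513252 154.54280032] ((472.24237060546875, 46.969139099121094), (15.190951347351074, 16.797046661376953), 45.090721130371094)
bar 56 [[492.0, 68.0, 112.0], [490.0, 67.0, 106.0], [489.0, 62.0, 118.0], [487.0, 64.0, 113.0], [486.0, 58.0, 122.0], [484.0, 60.0, 119.0], [482.0, 57.0, 118.0], [480.0, 57.0, 118.0], [478.0, 55.0, 119.0], [466.0, 38.0, 120.0], [464.0, 35.0, 116.0], [462.0, 38.0, 120.0], [460.0, 39.0, 117.0], [460.0, 33.0, 120.0], [458.0, 33.0, 118.0], [455.0, 33.0, 119.0], [453.0, 32.0, 113
[... 891 characters left out ...]
.0, 63.0, 115.0], [485.0, 60.0, 117.0], [478.0, 57.0, 119.0], [472.0, 53.0, 121.0], [468.0, 44.0, 117.0], [462.0, 39.0, 117.0], [456.0, 33.0, 116.0], [494.0, 65.0, 112.0], [486.0, 63.0, 115.0], [453.0, 32.0, 114.0], [489.0, 68.0, 114.0], [451.0, 31.0, 110.0], [489.0, 63.0, 106.0]]
hooktop 60 [517.2926647  383.37865017 198.67801494]
arm 137
[  0.6450443    0.76414514 483.99527    342.3015    ] [458.65793736 312.30671794 178.09015939] [509.3226493  372.26392514 191.94298445]
tip 21 [458.62742966 312.52751616 202.12610775]
rim 763 ((445.49786376953125, 96.14820861816406), (172.1070556640625, 208.73233032226562), 53.698829650878906) [[310.0, 89.0], [479.0, -35.0], [581.0, 104.0], [412.0, 227.0]]
```

View pics/c1.png

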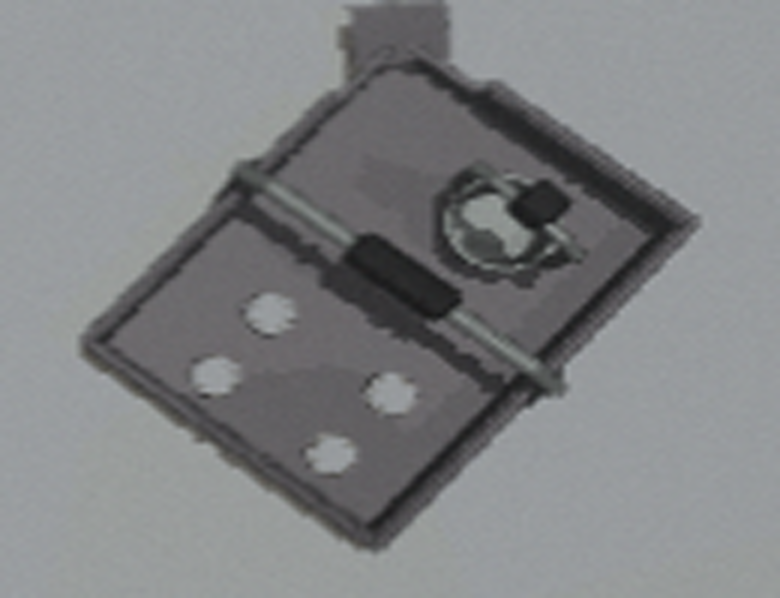

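Enlarged crop: four caps lie in the -x half at (270,312), (215,375), (390,393) and (330,453). The grip block is at (403,277) and the basket post at (540,203). From the depth data:

| Item | Position (mm) | Yaw |
|---|---|---|
| Tote | (442, 92.5) | -39.3° |
| Basket post | (471.8, 47.3) | bar about 41° |
| Hook | (517.5, 383) | 50° |

The sizes and heights match the description.

Run:
```python
from h import *
st=bot.sense();M=R.from_quat(st['tcp_rot']).as_matrix();print(st['time_s'],st['tcp_pos'],M.round(3).tolist(),st['joint_positions'])
Q=[]
for n in('top0','sc0'):
    P=cloud(load(n));m=(np.hypot(P[...,0]-471.8,P[...,1]-47.3)<36)&(np.hypot(P[...,0]-471.8,P[...,1]-47.3)>11)&(P[...,2]>106)&(P[...,2]<124);Q.append(P[m][:,:2])
    l=cv2.fitLine(Q[-1].astype(np.float32),2,0,.01,.01).ravel();print(l,np.degrees(np.arctan2(l[1],l[0])))
```

```text
0.1 [ 244.98208165 -492.12778163  244.84085614] [[0.895, 0.446, -0.0], [0.446, -0.895, 0.001], [0.0, -0.001, -1.0]] [-1.19359146e+00  3.51154476e-01  1.65232501e+00 -1.23960211e-05
  1.13910155e+00 -8.46065076e-02]
[  0.71655613   0.6975294  471.20047     46.616383  ] 44.229122
[  0.73852134   0.6742301  473.834       49.264595  ] 42.394386
```

```bash
r='{"travel":[0.01418,0.0337,-0.001],"angular":[0,0,0.832],"gripper":0.7}'; python3 -m jog '[{"travel":[0.01418,0.0337,-0.001],"angular":[0,0,0.832],"gripper":0.7},{"travel":[0.01418,0.0337,-0.001],"angular":[0,0,0.832],"gripper":0.7},{"travel":[0.01418,0.0337,-0.001],"angular":[0,0,0.832],"gripper":0.7},{"travel":[0.01418,0.0337,-0.001],"angular":[0,0,0.832],"gripper":0.7},{"travel":[0.01418,0.0337,-0.001],"angular":[0,0,0.832],"gripper":0.7},{"travel":[0.01418,0.0337,-0.001],"angular":[0,0,0.832],"gripper":0.7},{"travel":[0.01418,0.0337,-0.001],"angular":[0,0,0.832],"gripper":0.7},{"travel":[0.01418,0.0337,-0.001],"angular":[0,0,0.832],"gripper":0.7},{"travel":[0.01418,0.0337,-0.001],"angular":[0,0,0.832],"gripper":0.7},{"travel":[0.01418,0.0337,-0.001],"angular":[0,0,0.832],"gripper":0.7},{"travel":[0.01418,0.0337,-0.001],"angular":[0,0,0.832],"gripper":0.7},{"travel":[0.01418,0.0337,-0.001],"angular":[0,0,0.832],"gripper":0.7},{"travel":[0.01418,0.0337,-0.001],"angular":[0,0,0.832],"gripper":0.7},{"travel":[0.01418,0.0337,-0.001],"angular":[0,0,0.832],"gripper":0.7},{"travel":[0.01418,0.0337,-0.001],"angular":[0,0,0.832],"gripper":0.7},{"travel":[0.01418,0.0337,-0.001],"angular":[0,0,0.832],"gripper":0.7},{"travel":[0,0,0],"angular":[0,0,0],"gripper":0.7},{"travel":[0,0,0],"angular":[0,0,0],"gripper":0.7}]'
cat > st.py <<'E'
from h import *
s=bot.sense();M=R.from_quat(s['tcp_rot']).as_matrix()
print(s['time_s'],s['tcp_pos'].round(1) if hasattr(s['tcp_pos'],'round') else s['tcp_pos'],'yaw',np.degrees(np.arctan2(M[1,1],M[0,1])).round(1),'z',M[:,2].round(3),np.round(s['wrist_force'],1),s['grip_width'],s['grip_force'],np.round(s['joint_positions'],2))
E
python3 st.py
python3 - <<'E'
from h import *
s=snap('wrist','w0');P=cloud(s);m=(P[...,2]>148)&(P[...,2]<162)&(np.hypot(P[...,0]-472,P[...,1]-47)<30);q=P[m];print(len(q),q.mean(0),cv2.minAreaRect(q[:,:2].astype(np.float32)))
m=(P[...,2]>99)&(P[...,2]<110)&(np.hypot(P[...,0]-442,P[...,1]-92)<30);q=P[m];print(len(q),q.mean(0) if len(q) else 0)
E
```

```text
time_s: 1.9
tcp_pos: [471.7, 47.2, 228.9]
tcp_rot: [0.399, 0.917, -0.0, -0.0]
wrist_force: [-0.7, -0.6, -0.2]
grip_width: 59.8
grip_force: 0.0
1.9 [471.7  47.2 228.9] yaw 43.0 z [-0.001 -0.    -1.   ] [-0.7 -0.6 -0.2] 59.80384442260687 0.0 [ 0.    0.23  1.86 -0.    1.05 -0.75]
418 [470.60228835  47.57346128 155.97566859] ((471.633056640625, 46.58592987060547), (15.961148262023926, 16.008426666259766), 46.90066146850586)
907 [442.14087265  92.45895777 104.3731373 ]
```

View pics/w0.png

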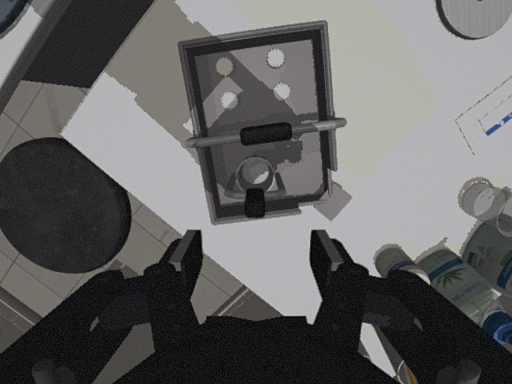

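The wrist view shows the basket post at (255,203), with its bar level across the image, so the fingers are aligned with it. Its position agrees with the top camera within 1 mm.

```bash
python3 -m jog '[{"travel":[0,0,-0.025],"angular":[0,0,0],"gripper":0.7},{"travel":[0,0,-0.025],"angular":[0,0,0],"gripper":0.7},{"travel":[0,0,-0.02],"angular":[0,0,0],"gripper":0.7},{"travel":[0,0,-0.012],"angular":[0,0,0],"gripper":0.7},{"travel":[0,0,-0.007],"angular":[0,0,0],"gripper":0.6},{"travel":[0,0,0],"angular":[0,0,0],"gripper":0},{"travel":[0,0,0],"angular":[0,0,0],"gripper":0},{"travel":[0,0,0],"angular":[0,0,0],"gripper":0},{"travel":[0,0,0],"angular":[0,0,0],"gripper":0},{"travel":[0,0,0],"angular":[0,0,0],"gripper":0},{"travel":[0,0,0],"angular":[0,0,0],"gripper":0},{"travel":[0,0,0],"angular":[0,0,0],"gripper":0},{"travel":[0,0,0],"angular":[0,0,0],"gripper":0}]'; python3 st.py
```

```text
time_s: 3.25
tcp_pos: [472.4, 46.8, 141.1]
tcp_rot: [0.399, 0.917, 0.0, 0.001]
wrist_force: [-1.4, -0.9, 6.3]
grip_width: 15.1
grip_force: 59.6
3.25 [472.4  46.8 141.1] yaw 43.0 z [ 0.002 -0.    -1.   ] [-1.4 -0.9  6.3] 15.077673882809519 59.56975221633911 [ 0.    0.36  1.94 -0.    0.84 -0.75]
```

```bash
python3 -m jog '[{"travel":[0,0,0.01],"angular":[0,0,0],"gripper":0},{"travel":[0,0,0.02],"angular":[0,0,0],"gripper":0},{"travel":[0,0,0.025],"angular":[0,0,0],"gripper":0},{"travel":[0,0,0.025],"angular":[0,0,0],"gripper":0},{"travel":[0,0,0.025],"angular":[0,0,0],"gripper":0},{"travel":[0,0,0.025],"angular":[0,0,0],"gripper":0},{"travel":[0,0,0.02],"angular":[0,0,0],"gripper":0},{"travel":[0,0,0.01],"angular":[0,0,0],"gripper":0},{"travel":[0,0,0],"angular":[0,0,0],"gripper":0}]'
python3 -m jog '[{"travel":[-0.0043,0.0205,-0.005],"angular":[0,0,-0.5],"gripper":0},{"travel":[-0.0043,0.0205,-0.005],"angular":[0,0,-0.9],"gripper":0},{"travel":[-0.0043,0.0205,-0.005],"angular":[0,0,-0.9],"gripper":0},{"travel":[-0.0043,0.0205,-0.005],"angular":[0,0,-0.9],"gripper":0},{"travel":[-0.0043,0.0205,-0.005],"angular":[0,0,-0.9],"gripper":0},{"travel":[-0.0043,0.0205,-0.005],"angular":[0,0,-0.9],"gripper":0},{"travel":[-0.0043,0.0205,-0.005],"angular":[0,0,-0.9],"gripper":0},{"travel":[-0.0043,0.0205,-0.005],"angular":[0,0,-0.9],"gripper":0},{"travel":[-0.0043,0.0205,-0.005],"angular":[0,0,-0.9],"gripper":0},{"travel":[-0.0043,0.0205,-0.005],"angular":[0,0,-0.9],"gripper":0},{"travel":[-0.0043,0.0205,-0.004],"angular":[0,0,-0.9],"gripper":0},{"travel":[0,0,0],"angular":[0,0,-0.875],"gripper":0},{"travel":[0,0,0],"angular":[0,0,0],"gripper":0},{"travel":[0,0,0],"angular":[0,0,0],"gripper":0}]'; python3 st.py
python3 - <<'E'
from h import *
s=snap('scene','sc1');i=cv2.imread('pics/sc1.png');cv2.imwrite('pics/sc1c.png',cv2.resize(i[120:330,150:390],None,fx=2.8,fy=2.8,interpolation=cv2.INTER_CUBIC))
P=cloud(s)
# metal bar/legs height: points near tcp
t=np.array(bot.sense()['tcp_pos']);m=(np.hypot(P[...,0]-t[0],P[...,1]-t[1])<40)&(P[...,2]<240)&(P[...,2]>80);q=P[m];print(len(q),q.min(0),np.percentile(q,[5,95],axis=0).round())
b=q[(q[:,2]>205)&(q[:,2]<238)];print(len(b),cv2.fitLine(b[:,:2].astype(np.float32),2,0,.01,.01).ravel() if len(b)>3 else '')
E
```

```text
time_s: 4.15
tcp_pos: [472.2, 46.9, 301.5]
tcp_rot: [0.399, 0.917, 0.0, 0.001]
wrist_force: [-0.6, -0.9, -2.2]
grip_width: 15.0
grip_force: 58.7
time_s: 5.55
tcp_pos: [424.4, 272.0, 245.6]
tcp_rot: [0.906, 0.424, -0.001, 0.0]
wrist_force: [-0.1, -0.7, -1.2]
grip_width: 15.1
grip_force: 58.8
5.55 [424.4 272.  245.6] yaw -39.8 z [-0.001 -0.001 -1.   ] [-0.1 -0.7 -1.2] 15.134639549517734 58.75706970691681 [ 0.48  0.27  1.77 -0.    1.11  1.17]
537 [399.83001892 248.7191097  109.6320013 ] [[401. 253. 114.]
 [444. 293. 224.]]
55 [  0.8746876  -0.4846871 409.05588   284.5032   ]
```

View pics/sc1c.png

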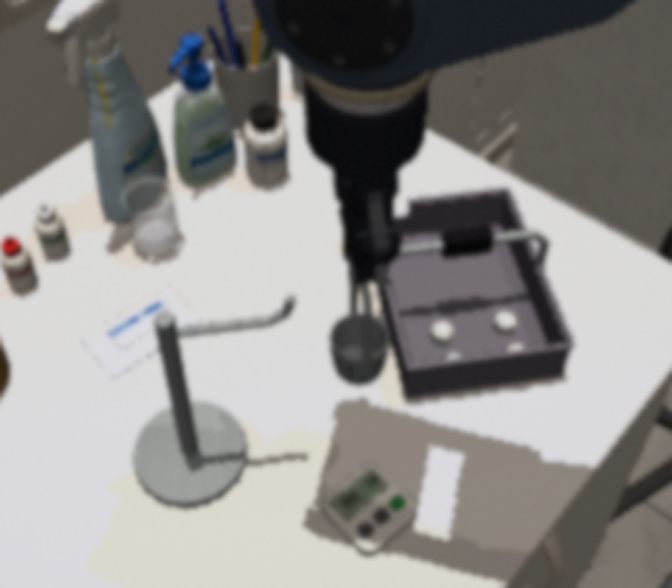

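The basket hangs upright in the gripper at (358,345), clear of the hook tip at (290,303). It goes in over the tip next.

```bash
python3 -m jog '[{"travel":[0.0036,0.0043,0.001],"angular":[0,0,0],"gripper":0},{"travel":[0.0072,0.0086,0],"angular":[0,0,0],"gripper":0},{"travel":[0.0072,0.0086,0],"angular":[0,0,0],"gripper":0},{"travel":[0.0072,0.0086,0],"angular":[0,0,0],"gripper":0},{"travel":[0.0072,0.0086,0],"angular":[0,0,0],"gripper":0},{"travel":[0.0072,0.0086,0],"angular":[0,0,0],"gripper":0},{"travel":[0.0072,0.0086,0],"angular":[0,0,0],"gripper":0},{"travel":[0.0072,0.0086,0],"angular":[0,0,0],"gripper":0},{"travel":[0.0036,0.0043,0],"angular":[0,0,0],"gripper":0},{"travel":[0,0,0],"angular":[0,0,0],"gripper":0}]' | tail -5
python3 -m jog '[{"travel":[0,0,-0.008],"angular":[0,0,0],"gripper":0},{"travel":[0,0,-0.008],"angular":[0,0,0],"gripper":0},{"travel":[0,0,-0.006],"angular":[0,0,0],"gripper":0},{"travel":[0,0,-0.004],"angular":[0,0,0],"gripper":0},{"travel":[0,0,-0.002],"angular":[0,0,0],"gripper":0},{"travel":[0,0,-0.002],"angular":[0,0,0],"gripper":0},{"travel":[0,0,0],"angular":[0,0,0],"gripper":0}]'; python3 st.py
python3 - <<'E'
from h import *
s=snap('scene','sc2');i=cv2.imread('pics/sc2.png');cv2.imwrite('pics/sc2c.png',cv2.resize(i[150:310,170:350],None,fx=3.7,fy=3.7,interpolation=cv2.INTER_CUBIC))
E
```

```text
tcp_pos: [482.6, 341.6, 247.1]
tcp_rot: [0.906, 0.422, -0.0, 0.0]
wrist_force: [-1.0, 0.2, -1.2]
grip_width: 15.4
grip_force: 58.7
time_s: 7.3
tcp_pos: [482.2, 341.1, 217.2]
tcp_rot: [0.906, 0.422, -0.0, -0.0]
wrist_force: [0.0, 0.0, -0.8]
grip_width: 14.7
grip_force: 58.7
7.3 [482.2 341.1 217.2] yaw -40.0 z [-0. -0. -1.] [ 0.   0.  -0.8] 14.683742841481124 58.66186201572418 [0.54 0.45 1.57 0.   1.12 1.24]
```

View pics/sc2c.png

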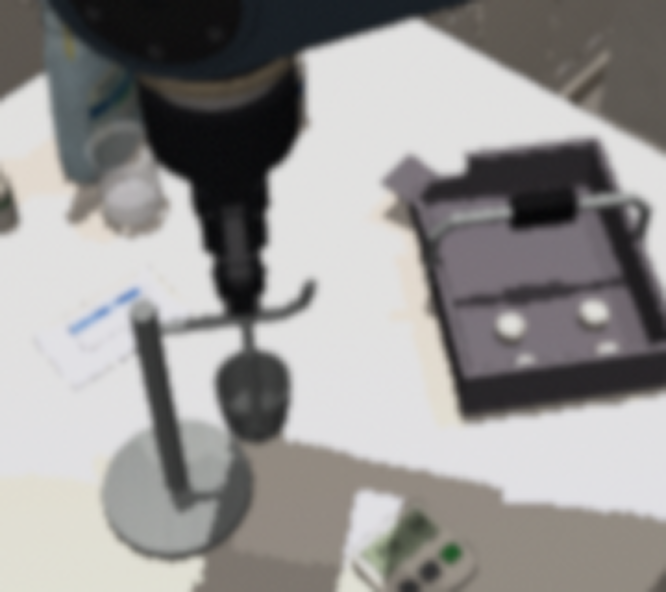

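The basket sits on the arm side of the hook: arm at (180,325)-(310,290), cup below it at (250,390). About 5 mm of lowering is left.

```bash
python3 -m jog '[{"travel":[0,0,-0.002],"angular":[0,0,0],"gripper":0},{"travel":[0,0,-0.0015],"angular":[0,0,0],"gripper":0},{"travel":[0,0,-0.001],"angular":[0,0,0],"gripper":0},{"travel":[0,0,0],"angular":[0,0,0],"gripper":0}]' | sed -n 2,4p
python3 -m jog '[{"travel":[0,0,-0.001],"angular":[0,0,0],"gripper":0},{"travel":[0,0,0],"angular":[0,0,0],"gripper":0}]' | sed -n 2,4p
```

```text
tcp_pos: [482.2, 341.1, 212.6]
tcp_rot: [0.906, 0.422, -0.0, 0.0]
wrist_force: [0.4, 0.2, -0.8]
tcp_pos: [482.2, 341.1, 211.7]
tcp_rot: [0.906, 0.422, -0.0, -0.0]
wrist_force: [0.2, 0.7, -0.8]
```

```bash
python3 -m jog '[{"travel":[0,0,-0.001],"angular":[0,0,0],"gripper":0},{"travel":[0,0,0],"angular":[0,0,0],"gripper":0}]' | sed -n 2,4p
python3 -m jog '[{"travel":[0,0,-0.001],"angular":[0,0,0],"gripper":0},{"travel":[0,0,0],"angular":[0,0,0],"gripper":0}]' | sed -n 2,4p
```

```text
tcp_pos: [482.3, 341.2, 211.1]
tcp_rot: [0.906, 0.422, 0.0, -0.0]
wrist_force: [-1.9, -1.0, 2.7]
tcp_pos: [482.4, 341.2, 210.8]
tcp_rot: [0.906, 0.422, 0.0, -0.0]
wrist_force: [-3.7, -1.9, 10.4]
```

Contact. I'll ease off a little and release.

```bash
python3 -m jog '[{"travel":[0,0,0.001],"angular":[0,0,0],"gripper":0},{"travel":[0,0,0],"angular":[0,0,0],"gripper":0.3},{"travel":[0,0,0],"angular":[0,0,0],"gripper":0.4},{"travel":[0,0,0],"angular":[0,0,0],"gripper":0.55},{"travel":[0,0,0],"angular":[0,0,0],"gripper":0.55},{"travel":[0,0,0],"angular":[0,0,0],"gripper":0.55},{"travel":[0,0,0],"angular":[0,0,0],"gripper":0.55},{"travel":[0,0,0.01],"angular":[0,0,0],"gripper":0.55},{"travel":[0,0,0.02],"angular":[0,0,0],"gripper":0.55},{"travel":[0,0,0.03],"angular":[0,0,0],"gripper":0.55},{"travel":[0,0,0.03],"angular":[0,0,0],"gripper":0.55},{"travel":[0,0,0],"angular":[0,0,0],"gripper":0.55}]'
python3 - <<'E'
from h import *
s=snap('scene','sc3');i=cv2.imread('pics/sc3.png');cv2.imwrite('pics/sc3c.png',cv2.resize(i[150:310,170:380],None,fx=3.7,fy=3.7,interpolation=cv2.INTER_CUBIC))
P=cloud(s)
q=P[(np.hypot(P[...,0]-442,P[...,1]-92.5)<35)&(P[...,2]>100)&(P[...,2]<112)];print(q.mean(0),cv2.minAreaRect(q[:,:2].astype(np.float32)))
E
```

```text
time_s: 9.55
tcp_pos: [483.5, 341.9, 305.8]
tcp_rot: [0.906, 0.422, 0.004, -0.0]
wrist_force: [1.3, 0.4, -0.0]
grip_width: 46.6
grip_force: 0.0
[441.87433207  93.33345823 105.1175837 ] ((442.4432373046875, 92.80451202392578), (45.55670166015625, 15.378939628601074), 48.92841339111328)
```

View pics/sc3c.png

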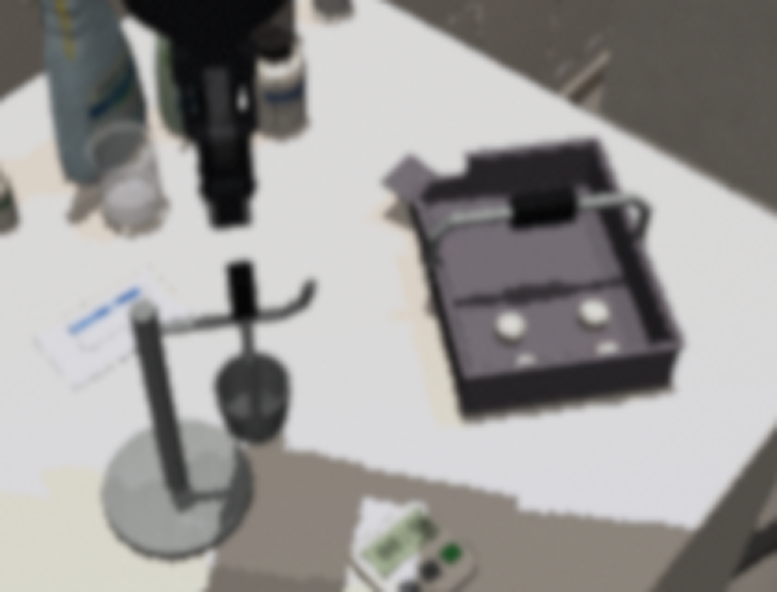

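The basket hangs freely on the hook: post at (240,290), cup at (252,395). The tote has not moved. Next is the tote's grip.

```bash
python3 -m jog '[{"travel":[-0.002,-0.012,0],"angular":[0,0,0],"gripper":0.7},{"travel":[-0.004,-0.025,0],"angular":[0,0,0],"gripper":0.7},{"travel":[-0.005,-0.030,0],"angular":[0,0,0],"gripper":0.7},{"travel":[-0.005,-0.030,0],"angular":[0,0,0],"gripper":0.7},{"travel":[-0.005,-0.030,-0.01],"angular":[0,0,0],"gripper":0.7},{"travel":[-0.005,-0.030,-0.02],"angular":[0,0,0],"gripper":0.7},{"travel":[-0.005,-0.030,-0.02],"angular":[0,0,0],"gripper":0.7},{"travel":[-0.005,-0.030,-0.02],"angular":[0,0,0],"gripper":0.7},{"travel":[-0.0033,-0.020,-0.02],"angular":[0,0,0],"gripper":0.7},{"travel":[-0.002,-0.0122,-0.02],"angular":[0,0,0],"gripper":0.7},{"travel":[0,0,-0.02],"angular":[0,0,0],"gripper":0.7},{"travel":[0,0,0],"angular":[0,0,0],"gripper":0.7},{"travel":[0,0,0],"angular":[0,0,0],"gripper":0.7}]'; python3 st.py
```

```text
time_s: 10.9
tcp_pos: [440.5, 91.7, 170.8]
tcp_rot: [0.906, 0.422, -0.001, -0.0]
wrist_force: [0.5, -0.2, 0.5]
grip_width: 59.8
grip_force: 0.0
10.9 [440.5  91.7 170.8] yaw -40.1 z [-0.001 -0.    -1.   ] [ 0.5 -0.2  0.5] 59.842885497352924 0.0 [ 0.1   0.27  1.97 -0.    0.89  0.8 ]
```

```bash
python3 -m jog '[{"travel":[0.0016,0.0009,-0.02],"angular":[0,0,0.08],"gripper":0.7},{"travel":[0,0,-0.025],"angular":[0,0,0],"gripper":0.7},{"travel":[0,0,-0.02],"angular":[0,0,0],"gripper":0.7},{"travel":[0,0,-0.012],"angular":[0,0,0],"gripper":0.7},{"travel":[0,0,-0.006],"angular":[0,0,0],"gripper":0.7},{"travel":[0,0,0],"angular":[0,0,0],"gripper":0.4},{"travel":[0,0,0],"angular":[0,0,0],"gripper":0},{"travel":[0,0,0],"angular":[0,0,0],"gripper":0},{"travel":[0,0,0],"angular":[0,0,0],"gripper":0},{"travel":[0,0,0],"angular":[0,0,0],"gripper":0},{"travel":[0,0,0],"angular":[0,0,0],"gripper":0},{"travel":[0,0,0],"angular":[0,0,0],"gripper":0},{"travel":[0,0,0],"angular":[0,0,0],"gripper":0}]'; python3 st.py
```

```text
time_s: 12.2
tcp_pos: [443.3, 92.9, 88.8]
tcp_rot: [0.904, 0.427, 0.001, 0.0]
wrist_force: [-0.1, 0.1, 7.7]
grip_width: 15.2
grip_force: 59.4
12.2 [443.3  92.9  88.8] yaw -39.4 z [ 0.002  0.    -1.   ] [-0.1  0.1  7.7] 15.154840608990357 59.37387764453888 [ 0.1   0.43  2.02 -0.    0.69  0.79]
```

```bash
python3 -m jog '[{"travel":[0,0,0.004],"angular":[0,0,0],"gripper":0},{"travel":[0,0,0.008],"angular":[0,0,0],"gripper":0},{"travel":[0,0,0.013],"angular":[0,0,0],"gripper":0},{"travel":[0,0,0.018],"angular":[0,0,0],"gripper":0},{"travel":[0,0,0.02],"angular":[0,0,0],"gripper":0},{"travel":[0,0,0.02],"angular":[0,0,0],"gripper":0},{"travel":[0,0,0.02],"angular":[0,0,0],"gripper":0},{"travel":[0,0,0.02],"angular":[0,0,0],"gripper":0},{"travel":[0,0,0.02],"angular":[0,0,0],"gripper":0},{"travel":[0,0,0.016],"angular":[0,0,0],"gripper":0},{"travel":[0,0,0.011],"angular":[0,0,0],"gripper":0},{"travel":[0,0,0.007],"angular":[0,0,0],"gripper":0},{"travel":[0,0,0.003],"angular":[0,0,0],"gripper":0},{"travel":[0,0,0],"angular":[0,0,0],"gripper":0}]'; python3 st.py
python3 - <<'E'
from h import *
s=snap('scene','sc4')
E
```

```text
time_s: 13.6
tcp_pos: [442.4, 92.8, 267.7]
tcp_rot: [0.904, 0.427, -0.0, -0.0]
wrist_force: [-0.9, 0.8, -4.3]
grip_width: 15.1
grip_force: 58.7
13.6 [442.4  92.8 267.7] yaw -39.4 z [-0.  0. -1.] [-0.9  0.8 -4.3] 15.072654086371132 58.65723967552185 [0.1  0.14 1.86 0.   1.13 0.79]
```

View pics/sc4.png

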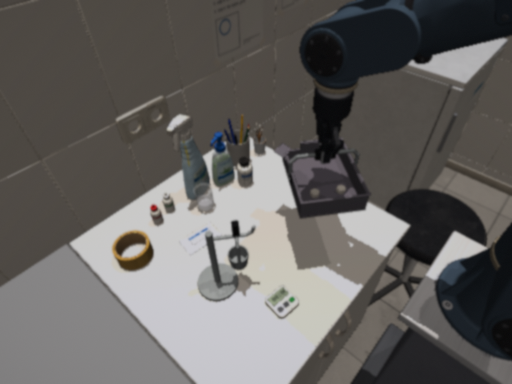

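The tote is level in the air at (325,180) with its caps still visible inside, and the basket stays hung at (238,258). Now I'll tip it 30° about the axis (-0.1, 0.995, 0).

```bash
python3 -m jog '[{"travel":[0,0,0],"angular":[-0.01,0.1,0],"gripper":0},{"travel":[0,0,0],"angular":[-0.02,0.2,0],"gripper":0},{"travel":[0,0,0],"angular":[-0.025,0.25,0],"gripper":0},{"travel":[0,0,0],"angular":[-0.025,0.25,0],"gripper":0},{"travel":[0,0,0],"angular":[-0.025,0.25,0],"gripper":0},{"travel":[0,0,0],"angular":[-0.025,0.25,0],"gripper":0},{"travel":[0,0,0],"angular":[-0.025,0.25,0],"gripper":0},{"travel":[0,0,0],"angular":[-0.025,0.25,0],"gripper":0},{"travel":[0,0,0],"angular":[-0.025,0.25,0],"gripper":0},{"travel":[0,0,0],"angular":[-0.025,0.25,0],"gripper":0},{"travel":[0,0,0],"angular":[-0.025,0.25,0],"gripper":0},{"travel":[0,0,0],"angular":[-0.025,0.25,0],"gripper":0},{"travel":[0,0,0],"angular":[-0.025,0.25,0],"gripper":0},{"travel":[0,0,0],"angular":[-0.025,0.25,0],"gripper":0},{"travel":[0,0,0],"angular":[-0.025,0.25,0],"gripper":0},{"travel":[0,0,0],"angular":[-0.02,0.2,0],"gripper":0},{"travel":[0,0,0],"angular":[-0.01,0.1,0],"gripper":0},{"travel":[0,0,0],"angular":[0,0,0],"gripper":0},{"travel":[0,0,0],"angular":[0,0,0],"gripper":0},{"travel":[0,0,0],"angular":[0,0,0],"gripper":0}]'
python3 -m jog '[{"travel":[0,0,0],"angular":[0,0,0],"gripper":0},{"travel":[0,0,0],"angular":[0,0,0],"gripper":0},{"travel":[0,0,0],"angular":[0,0,0],"gripper":0},{"travel":[0,0,0],"angular":[0,0,0],"gripper":0},{"travel":[0,0,0],"angular":[0,0,0],"gripper":0},{"travel":[0,0,0],"angular":[0,0,0],"gripper":0},{"travel":[0,0,0],"angular":[0,0,0],"gripper":0},{"travel":[0,0,0],"angular":[0,0,0],"gripper":0},{"travel":[0,0,0],"angular":[0,0,0],"gripper":0},{"travel":[0,0,0],"angular":[0,0,0],"gripper":0}]'; python3 st.py
python3 - <<'E'
from h import *
I=[]
for n,c in(('scene',(60,60)),('top',None),('wrist',None)):
    s=snap(n,n+'5')
a=cv2.imread('pics/scene5.png')[90:260,250:400];b=cv2.imread('pics/wrist5.png')
P=load('top5');p=proj(P,[[442,93,250]])[0].astype(int);print(p)
t=cv2.imread('pics/top5.png');t=t[max(p[1]-85,0):p[1]+85,p[0]-75:p[0]+75]
cv2.imwrite('pics/m5.png',cv2.resize(np.hstack([cv2.resize(a,(300,340)),cv2.resize(t,(300,340)),]),(600,340)))
m=np.zeros((600,800,3),np.uint8);m[:300,:400]=cv2.resize(a,(400,300)) ;m[:300,400:]=cv2.resize(t,(400,300));m[300:,:400]=cv2.resize(b,(400,300));cv2.imwrite('pics/m5.png',m)
E
```

```text
time_s: 15.65
tcp_pos: [442.5, 92.8, 267.9]
tcp_rot: [0.871, 0.412, -0.251, -0.089]
wrist_force: [-0.2, 0.2, -4.4]
grip_width: 15.6
grip_force: 58.8
time_s: 16.65
tcp_pos: [442.6, 92.9, 267.8]
tcp_rot: [0.871, 0.412, -0.251, -0.089]
wrist_force: [-0.1, -0.8, -3.1]
grip_width: 15.1
grip_force: 58.8
16.65 [442.6  92.9 267.8] yaw -43.8 z [-0.512 -0.051 -0.858] [-0.1 -0.8 -3.1] 15.10557733987751 58.78739655017853 [0.1  0.42 1.58 0.   1.68 0.79]
[313 235]
```

View pics/m5.png

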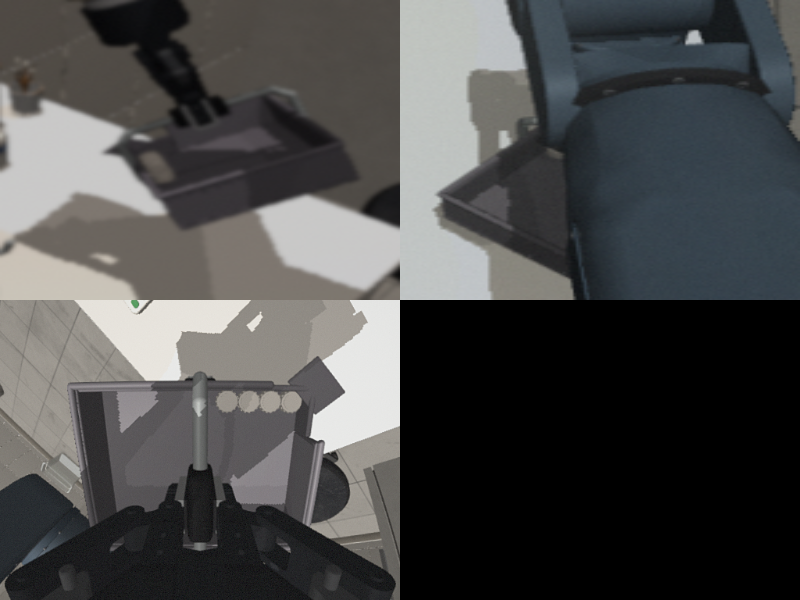

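The wrist view (lower left) shows all four caps in a row along the +y wall, at (228..292, 401), with the first in the spout corner. The tilt is held at 31°. They should sit closer together, so I'll swing the downhill direction briefly to tote +x (slightly -y) to break the row, then swing back.

Run:
```python
from h import *
yaw=np.radians(-39.4)
def T(a,t=30):
    p=yaw+np.radians(a); return R.from_rotvec(np.radians(t)*np.array([-np.sin(p),np.cos(p),0]))
cur=R.from_quat(bot.sense()['tcp_rot']); lev=R.from_quat([0.904,0.427,0,0])
w=(cur*lev.inv()).as_rotvec(degrees=True);print('tilt',w,np.linalg.norm(w),'dir in tote',np.degrees(np.arctan2(-w[0],w[1]))+39.4)
for a in(0,-15,-25):
    d=(T(a,28)*lev*cur.inv()).as_rotvec(degrees=True)/8; e=(T(45)*T(a,28).inv()).as_rotvec(degrees=True)/8; print(a,d.round(3),e.round(3))
```

```text
tilt [-3.07123061e+00  3.08052545e+01  2.75545551e-02] 30.957986391482063 dir in tote 45.09347600086323
0 [ 2.503 -1.117 -0.663] [-2.491  1.     0.638]
-15 [ 3.117 -1.766 -0.814] [-3.105  1.649  0.785]
-25 [ 3.429 -2.28  -0.886] [-3.417  2.164  0.855]
```

```bash
cat > caps.py <<'E'
from h import *
import sys
st=bot.sense(); lev=R.from_quat([0.904,0.427,0,0]); yaw=R.from_euler('z',-39.4,degrees=True)
Rt=(R.from_quat(st['tcp_rot'])*lev.inv()*yaw).as_matrix()
tcp=np.array(st['tcp_pos']); s=snap('wrist',sys.argv[1]); P=cloud(s)
Q=(P-tcp)@Rt+[0,0,88.5]   # tote frame
fl=Q[(abs(Q[...,0]-45)<30)&(abs(Q[...,1])<60)&(abs(Q[...,2]-5)<5)];print('floor z',np.median(fl[:,2]) if len(fl) else None)
f=np.median(fl[:,2]) if len(fl) else 5
m=((Q[...,2]>f+7)&(Q[...,2]<f+16)&(abs(Q[...,0])<93)&(abs(Q[...,1])<68)&(s['img'].min(2)>110)).astype(np.uint8)
n,l,stt,c=cv2.connectedComponentsWithStats(m)
for k in range(1,n):
    if stt[k,4]>30: q=Q[l==k]; print(stt[k,4],c[k].round(),np.nanmean(q,0).round(1),np.nanmin(q,0).round(),np.nanmax(q,0).round())
print('t',st['time_s'])
E
python3 caps.py w6
python3 -m jog '[{"travel":[0,0,0],"angular":[0.13,-0.075,-0.034],"gripper":0},{"travel":[0,0,0],"angular":[0.26,-0.147,-0.068],"gripper":0},{"travel":[0,0,0],"angular":[0.26,-0.147,-0.068],"gripper":0},{"travel":[0,0,0],"angular":[0.26,-0.147,-0.068],"gripper":0},{"travel":[0,0,0],"angular":[0.26,-0.147,-0.068],"gripper":0},{"travel":[0,0,0],"angular":[0.26,-0.147,-0.068],"gripper":0},{"travel":[0,0,0],"angular":[0.26,-0.147,-0.068],"gripper":0},{"travel":[0,0,0],"angular":[0.26,-0.147,-0.068],"gripper":0},{"travel":[0,0,0],"angular":[0.26,-0.147,-0.068],"gripper":0},{"travel":[0,0,0],"angular":[0.26,-0.147,-0.068],"gripper":0},{"travel":[0,0,0],"angular":[0.26,-0.147,-0.068],"gripper":0},{"travel":[0,0,0],"angular":[0.26,-0.147,-0.068],"gripper":0},{"travel":[0,0,0],"angular":[0.13,-0.075,-0.034],"gripper":0},{"travel":[0,0,0],"angular":[0,0,0],"gripper":0},{"travel":[0,0,0],"angular":[0,0,0],"gripper":0}]'; python3 caps.py w7
```

```text
floor z 4.464399351046971
2294 [331. 130.] [52.4 59.2 16.6] [13. 49. 12.] [93. 68. 19.]
t 16.8
time_s: 18.35
tcp_pos: [442.6, 92.7, 267.9]
tcp_rot: [0.877, 0.414, -0.043, -0.238]
wrist_force: [0.0, 0.7, -4.3]
grip_width: 15.3
grip_force: 58.8
floor z 3.8997450353147585
2398 [331. 130.] [52.7 59.  15.9] [13. 49. 11.] [93. 68. 18.]
t 18.35
```

```bash
cat > d.py <<'E'
from h import *
import sys
yaw=np.radians(-39.4);a,t=map(float,sys.argv[1:3]);p=yaw+np.radians(a)
T=R.from_rotvec(np.radians(t)*np.array([-np.sin(p),np.cos(p),0]))
cur=R.from_quat(bot.sense()['tcp_rot']); lev=R.from_quat([0.904,0.427,0,0])
print((T*lev*cur.inv()).as_rotvec(degrees=True)/8)
E
python3 d.py -30 30; python3 d.py -40 30
```

```text
[ 0.64609346 -0.68256725 -0.23113605]
[ 0.81581922 -1.28858113 -0.37861858]
```

```bash
python3 -m jog '[{"travel":[0,0,0],"angular":[0.16,-0.17,-0.058],"gripper":0},{"travel":[0,0,0],"angular":[0.16,-0.17,-0.058],"gripper":0},{"travel":[0,0,0],"angular":[0.16,-0.17,-0.058],"gripper":0},{"travel":[0,0,0],"angular":[0.16,-0.17,-0.058],"gripper":0},{"travel":[0,0,0],"angular":[0,0,0],"gripper":0},{"travel":[0,0,0],"angular":[0,0,0],"gripper":0}]'; python3 caps.py w8;python3 d.py -40 30; python3 d.py 45 30
```

```text
time_s: 19.0
tcp_pos: [442.5, 92.7, 267.9]
tcp_rot: [0.874, 0.412, 0.021, -0.258]
wrist_force: [-0.8, -0.1, -4.5]
grip_width: 15.2
grip_force: 58.8
floor z 3.824583755035846
2421 [330. 131.] [52.4 58.2 15.7] [13. 47. 11.] [93. 68. 18.]
t 19.0
[ 0.17206203 -0.60382345 -0.16344486]
[-3.75903171  2.34163761  0.94533123]
```

```bash
python3 -m jog '[{"travel":[0,0,0],"angular":[0.06,-0.2,-0.055],"gripper":0},{"travel":[0,0,0],"angular":[0,0,0],"gripper":0},{"travel":[0,0,0],"angular":[0,0,0],"gripper":0},{"travel":[0,0,0],"angular":[0,0,0],"gripper":0}]'|head -1; python3 caps.py w9
```

```text
time_s: 19.45
floor z 3.79914806564301
2347 [344. 162.] [63.9 35.1 15.7] [32.  5. 11.] [93. 67. 18.]
t 19.45
```

```bash
python3 -m jog '[{"travel":[0,0,0],"angular":[-0.3,0.2,0.08],"gripper":0},{"travel":[0,0,0],"angular":[-0.6,0.4,0.155],"gripper":0},{"travel":[0,0,0],"angular":[-0.65,0.43,0.17],"gripper":0},{"travel":[0,0,0],"angular":[-0.65,0.43,0.17],"gripper":0},{"travel":[0,0,0],"angular":[-0.65,0.43,0.17],"gripper":0},{"travel":[0,0,0],"angular":[-0.6,0.4,0.155],"gripper":0},{"travel":[0,0,0],"angular":[-0.37,0.25,0.1],"gripper":0},{"travel":[0,0,0],"angular":[0,0,0],"gripper":0},{"travel":[0,0,0],"angular":[0,0,0],"gripper":0},{"travel":[0,0,0],"angular":[0,0,0],"gripper":0},{"travel":[0,0,0],"angular":[0,0,0],"gripper":0},{"travel":[0,0,0],"angular":[0,0,0],"gripper":0},{"travel":[0,0,0],"angular":[0,0,0],"gripper":0},{"travel":[0,0,0],"angular":[0,0,0],"gripper":0},{"travel":[0,0,0],"angular":[0,0,0],"gripper":0}]'; python3 caps.py w10; python3 d.py 45 30
```

```text
time_s: 21.0
tcp_pos: [442.6, 92.8, 267.8]
tcp_rot: [0.872, 0.415, -0.244, -0.087]
wrist_force: [0.7, 0.5, -3.9]
grip_width: 15.1
grip_force: 58.9
floor z 4.440998463085833
2117 [368. 168.] [82.6 30.7 16.6] [ 73. -10.  11.] [93. 68. 19.]
t 21.0
[-0.01562704 -0.00343138 -0.04282201]
```

```bash
python3 d.py 122 30
```

```text
[-3.26381513 -3.17170401  0.90750098]
```

```bash
python3 -m jog '[{"travel":[0,0,0],"angular":[-0.17,-0.165,0.047],"gripper":0},{"travel":[0,0,0],"angular":[-0.325,-0.316,0.09],"gripper":0},{"travel":[0,0,0],"angular":[-0.325,-0.316,0.09],"gripper":0},{"travel":[0,0,0],"angular":[-0.325,-0.316,0.09],"gripper":0},{"travel":[0,0,0],"angular":[-0.325,-0.316,0.09],"gripper":0},{"travel":[0,0,0],"angular":[-0.325,-0.316,0.09],"gripper":0},{"travel":[0,0,0],"angular":[-0.325,-0.316,0.09],"gripper":0},{"travel":[0,0,0],"angular":[-0.325,-0.316,0.09],"gripper":0},{"travel":[0,0,0],"angular":[-0.325,-0.316,0.09],"gripper":0},{"travel":[0,0,0],"angular":[-0.325,-0.316,0.09],"gripper":0},{"travel":[0,0,0],"angular":[-0.17,-0.165,0.047],"gripper":0},{"travel":[0,0,0],"angular":[0,0,0],"gripper":0}]'; python3 caps.py w11
```

```text
time_s: 22.25
tcp_pos: [442.1, 93.3, 267.8]
tcp_rot: [0.873, 0.413, -0.14, 0.218]
wrist_force: [-0.0, -0.0, -3.6]
grip_width: 15.1
grip_force: 58.9
floor z 5.506274548152717
2125 [366. 167.] [81.3 31.2 17.6] [ 71. -11.  13.] [93. 68. 20.]
t 22.25
```

```bash
python3 -m jog '[{"travel":[0,0,0],"angular":[0,0,0],"gripper":0},{"travel":[0,0,0],"angular":[0,0,0],"gripper":0},{"travel":[0,0,0],"angular":[0.4,0.39,-0.11],"gripper":0},{"travel":[0,0,0],"angular":[0.6,0.58,-0.165],"gripper":0},{"travel":[0,0,0],"angular":[0.6,0.58,-0.165],"gripper":0},{"travel":[0,0,0],"angular":[0.6,0.58,-0.165],"gripper":0},{"travel":[0,0,0],"angular":[0.6,0.58,-0.165],"gripper":0},{"travel":[0,0,0],"angular":[0.46,0.46,-0.135],"gripper":0},{"travel":[0,0,0],"angular":[0,0,0],"gripper":0},{"travel":[0,0,0],"angular":[0,0,0],"gripper":0},{"travel":[0,0,0],"angular":[0,0,0],"gripper":0},{"travel":[0,0,0],"angular":[0,0,0],"gripper":0},{"travel":[0,0,0],"angular":[0,0,0],"gripper":0},{"travel":[0,0,0],"angular":[0,0,0],"gripper":0},{"travel":[0,0,0],"angular":[0,0,0],"gripper":0},{"travel":[0,0,0],"angular":[0,0,0],"gripper":0}]'; python3 caps.py w12; python3 d.py 45 30
```

```text
time_s: 23.9
tcp_pos: [442.5, 92.9, 267.8]
tcp_rot: [0.872, 0.415, -0.244, -0.087]
wrist_force: [0.4, 0.4, -2.9]
grip_width: 15.4
grip_force: 58.9
floor z 4.467431169464518
2294 [347. 136.] [65.  55.1 16.6] [33. 32. 13.] [93. 68. 19.]
t 23.9
[-0.00967412  0.00163559 -0.03997841]
```

The caps now lie in a closer group, x 33..93 and y 32..68 in the tote frame. I'll hold still and make a last check.

```bash
python3 -m jog '[{"travel":[0,0,0],"angular":[0,0,0],"gripper":0},{"travel":[0,0,0],"angular":[0,0,0],"gripper":0},{"travel":[0,0,0],"angular":[0,0,0],"gripper":0},{"travel":[0,0,0],"angular":[0,0,0],"gripper":0},{"travel":[0,0,0],"angular":[0,0,0],"gripper":0}]'|head -2; python3 caps.py w13
python3 - <<'E'
from h import *
s=snap('scene','sc13');a=cv2.imread('pics/sc13.png');b=cv2.imread('pics/w13.png')
m=np.hstack([cv2.resize(a[100:340,150:400],(400,384)),cv2.resize(b[60:260,240:448],(400,384))]);cv2.imwrite('pics/m13.png',m)
E
```

```text
time_s: 24.45
tcp_pos: [442.6, 92.8, 267.8]
floor z 4.466815383288491
2287 [347. 136.] [65.  55.1 16.6] [33. 32. 12.] [93. 68. 19.]
t 24.45
```

View pics/m13.png

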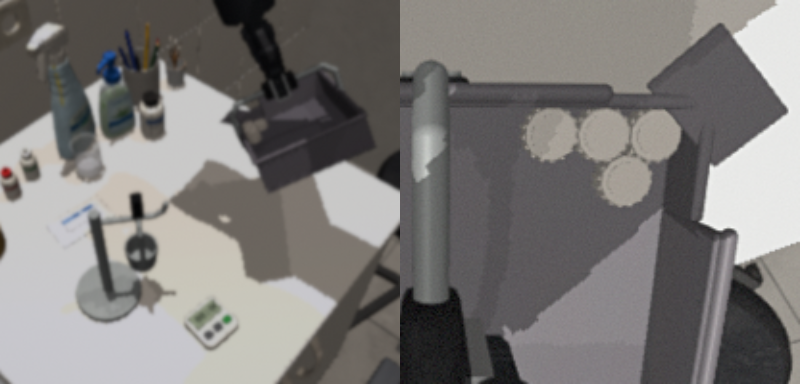

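The last picture shows the four caps packed in the spout corner, three at (550..656,135) and one at (625,180) in the right half. The basket still hangs at (140,245), and the beaker, bottle and timer are in place.

```bash
python3 -c "
from rig import bot
print(bot.sign_off())"
```

```text
the job is handed in; nothing more can be done
None
```

I handed the job in at about 24.5 s, with the basket hanging on the hook, the tote held still in the air at about 30°, all four caps together in the spout corner, and the beaker, bottle and timer standing where they were; no verdict came back.

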